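Call the filler and point out the missed mould

TASK

One of the four paver moulds on the blue table was never filled. Press the yellow call button all the way down and let it come up again, then point out the empty mould to your workmate: hold your fingertips just above the middle of its mouth, no more than about 5 cm above the rim, for two seconds, and finally take your hand well away from it, at least 20 cm. Do not touch any mould or the mallet, do not point at a filled mould, and leave the red stop button alone.

Things in the scene. Friction and masses are not known exactly. Their poses are not given: they have to be found in the camera images.
- mould_empty: The empty mould: a cream plastic paver mould, a ring-like open-topped shell with a rounded-triangle outline, about 150 mm across and 60 mm high, walls 7 mm thick, nothing inside it but its bare cream floor (5 mm thick). Loose, about 0.5 kg. Origin: centre of its underside, z up; the middle of its mouth is 60 mm above the origin. Any of the four moulds' places may be its place.
- mould_filled1: The first of three filled moulds: a cream plastic paver mould, a ring-like open-topped shell with a rounded-triangle outline, about 150 mm across and 60 mm high, walls 7 mm thick, holding a set, hard, brick-red concrete paver whose face lies 12 mm below the rim. Loose, about 1.8 kg. Origin: centre of its underside, z up.
- mould_filled2: The second of three filled moulds: a cream plastic paver mould, a ring-like open-topped shell with a rounded-triangle outline, about 150 mm across and 60 mm high, walls 7 mm thick, holding a set, hard, brick-red concrete paver whose face lies 12 mm below the rim. Loose, about 1.8 kg. Origin: centre of its underside, z up.
- mould_filled3: The third of three filled moulds: a cream plastic paver mould, a ring-like open-topped shell with a rounded-triangle outline, about 150 mm across and 60 mm high, walls 7 mm thick, holding a set, hard, brick-red concrete paver whose face lies 12 mm below the rim. Loose, about 1.8 kg. Origin: centre of its underside, z up.
- call_top (a point): Centre of the top face of the yellow call button, 38 mm in diameter, on a fixed grey control box (100 x 170 mm, 50 mm high, both buttons on its top, 80 mm apart). Pressed straight down; z up. This point moves with the button.
- call (a joint): Travel of the yellow call button in m: 0 at rest, 0.007 fully pressed, where it needs about 5 N; it springs back by itself.
- stop_top (a point): Centre of the top face of the red stop button, same size and same box. Not to be pressed.
- stop (a joint): Travel of the red stop button in m: 0 at rest, 0.007 fully pressed.
- mallet: A rubber-headed mallet with a pale wooden handle, about 240 mm long, lying loose on the table beyond the control box; its head and handle stand less than 50 mm high. Its own x runs from handle to head.
There are look-alikes about, which are no part of the job. What is shaped like the part that bears call_top but orange is not meant. What is shaped like the mould_filled2 but orange is not meant.

How it is judged:
On the way, in this order (a step that is already met when the one before it is completed fails the run):
1. the yellow call button is pressed down (at least 5 of its 7 mm) (value of joint call above 0.005 m), for 0.02 s.
2. the call button is let go and has come up again (value of joint call below 0.0015 m), for 0.05 s.
3. the fingers point at the empty mould, their grasp point within 30 mm sideways of the middle of its mouth and less than 100 mm above its rim, touching nothing, for 1.8 s (horizontal distance between the grasp point and mould_empty below 0.03 m and z of the grasp point in the frame of mould_empty below 0.16 m and contact force between the fingers and anything else below 0.1 N), for 1.8 s.
At the end, for the whole second after the job is handed in: The hand is more than 180 mm from the empty mould, both buttons are up (within 1.5 mm), and the four moulds and the mallet are at rest within 8 mm of where they started, the moulds upright (distance between the grasp point and mould_empty above 0.18 m and value of joint each of call, stop below 0.0015 m and distance of each of mould_empty, mould_filled1, mould_filled2, mould_filled3, mallet from where it was at the start of the episode below 0.008 m and linear speed of each of mould_empty, mould_filled1, mould_filled2, mould_filled3, mallet below 0.01 m/s and angle between each of mould_empty, mould_filled1, mould_filled2, mould_filled3's own z axis and vertical below 0.05 rad); the robot touches nothing.
It fails at once if a mould or the mallet is touched (contact force between any of the fingers, the arm and mould_empty above 0.3 N or contact force between any of the fingers, the arm and mould_filled1 above 0.3 N or contact force between any of the fingers, the arm and mould_filled2 above 0.3 N or contact force between any of the fingers, the arm and mould_filled3 above 0.3 N or contact force between any of the fingers, the arm and mallet above 0.3 N).
It fails at once if a mould or the mallet is shifted or lifted by more than 8 mm (distance of any of mould_empty, mould_filled1, mould_filled2, mould_filled3, mallet from where it was at the start of the episode above 0.008 m).
It fails at once if the red stop button is pressed (value of joint stop above 0.002 m).
It fails at once if the fingers are brought down over the middle of a filled mould (grasp point within 30 mm sideways and less than 80 mm above its rim) ((horizontal distance between the grasp point and mould_filled1 below 0.03 m and z of the grasp point in the frame of mould_filled1 below 0.14 m) or (horizontal distance between the grasp point and mould_filled2 below 0.03 m and z of the grasp point in the frame of mould_filled2 below 0.14 m) or (horizontal distance between the grasp point and mould_filled3 below 0.03 m and z of the grasp point in the frame of mould_filled3 below 0.14 m)).
It also fails if it takes over 51 s, if anything falls off the work surface, if the arm or the gripper's body presses on something with over 40 N, if the wrist force passes 120 N, or if a joint passes its speed limit or range.

ROBOT

A 6-joint arm with a two-finger parallel gripper is mounted at the origin on the work surface. World frame = base frame: x ahead of the robot, y to its left, z up, the work surface at z = 0. Lengths are in m, angles in rad, forces in N, time in s.
With the tool pointing down it reaches from about 0.375 to 0.75 m from the base axis. Payload 9 kg.
Tool frame: the origin (TCP) lies midway between the tips of the shut fingers; the grasp point (between the pads) lies 19 mm behind it; z points along the fingers, y is the line along which they close (so a half turn about z gives the same grasp; the last joint's range is limited). The gripper opens to 85 mm and grips with 20 to 120 N. Pads are 22 mm wide; open, the fingers measure 114 mm over their backs; the gripper's body (76 mm by 85 mm) begins 54 mm behind the grasp point. The pads swing forward as they close: fully open they stand 13 mm farther back than shut.
Start: joints at [0.969, 0.104, 0.097, 1.564, 0, 1.353], TCP at [0.225, 0.556, 0.231] pointing down, gripper open.
Joint ranges: [-2.99, 2.99], [-0.84, 1.86], [-1.1, 1.16], [-1.84, 2.11], [-1.51, 1.56], [-3.14, 3.14]. Speed limits (rad/s): [2.22, 2.22, 2.57, 3.14, 3.14, 3.14].

INTERFACE

Orientations are given as [roll, pitch, yaw] about the fixed x, y, z axes, in that order (R = Rz(yaw) Ry(pitch) Rx(roll)).
In Python, from station import env, gripper_open, close, ik, observe, imaging, spotter gives the robot as it stands. Calls block until the motion is done:
- env.reach(position, orientation): joint-space move of the TCP to a pose.
- env.move_linear(position, rot=None, max_speed=0.15, f_stop=None): straight line of the TCP; rot=None keeps the orientation; max_speed is the mean speed in m/s. With f_stop (N) it stops when the force on the tool has changed by that much, and returns True; else False.
- env.move_joints(angles): joint-space move.
- gripper_open() and close(): open the fingers fully, or close them until they stop; the grip force is fixed at half the most.
- env.sleep(seconds).
- ik(position, orientation): joint angles nearest the present ones, or None.
- observe(): the state.
- imaging.grab_frame(name): name is "scene" or "top"; returns a dict with "color" (480x640x3 uint8, red, green, blue), "K" (3x3 intrinsics, pixels), "R" (3x3) and "t" (3): a world point X has camera coordinates R X + t. Camera axes: x right, y down, z forward; pixel columns grow to the right and rows downward; lengths in m; the calibration is good to about 2 mm. A picture is of the moment at which its call begins. There is no depth.
A pose or a line that the arm cannot do raises env.IKError and nothing moves.
- env.finish_job(): hands the job in; it is judged then, once.
Trained networks look in a picture, given as the dict that the camera call returned (one of the last four; its "shot" number tells which), for a name from the list of things; names that differ only in an ending like _2 or _b are one class to them, and where a whole thing is asked for, a point or a joint stands for the part that bears it (a point fixed in the world has none). Each returns a list of dicts, best first, with "conf" (0 to 1); they miss things now and then, are a little off and sometimes report something else, mostly with a low value. They report only what shows in the picture. A call takes as long as a camera call. They do not tell look-alikes from the thing itself.
- spotter.recognise(picture, query): "box" ([left, top, right, bottom] in pixels, round what is visible of it).
- spotter.silhouettes(picture, query): "region" (480x640 bool, what is visible of it) and "box" ([left, top, right, bottom] in pixels, round what is visible of it).
The state is a dict: "t": time; "joints": joint angles; "joint_velocities": joint speeds; "tau": joint torques, N m; "eef_pos": TCP position; "tcp_rot": TCP orientation; "wrist_force": force on the tool from outside, world axes, zero at the start; "torque": the same for the moment, N m; "opening": finger opening in m; "gripper_force": force on a finger pad.
Only numpy, scipy, OpenCV 4.12 (cv2) and the standard library are available. Lean on these libraries where they do the work, as an engineer would, in place of code of your own. Each camera call takes 0.05 s, during which the arm holds its last target. There are 200 camera calls.

## Working session

There is one attempt and no reset: what is moved stays moved. The work goes in short steps, each a Python script; the robot and the scene stay as the last script left them, time stands still between calls to the robot, and variables do not carry over. Pictures are saved under pics/ and viewed, at most 10 in all, crops included, and the job is handed in when it is done.

```bash
mkdir -p pics; python3 - <<'E'
from station import env, imaging, spotter, observe
import cv2
for n in ["top","scene"]:
    p=imaging.grab_frame(n); cv2.imwrite(f"pics/{n}0.png",p["color"][:,:,::-1])
    print(n,p["K"].tolist(),p["R"].tolist(),p["t"].tolist())
    for q in ["mould_empty","mould_filled1","call_top","stop_top","mallet"]:
        print(q,[(round(d["conf"],2),[round(float(b)) for b in d["box"]]) for d in spotter.recognise(p,q)])
print(observe()["t"])
E
```

```text
top [[505.2484238586987, 0.0, 319.4558667756083], [0.0, 505.2484238586987, 250.92682321313788], [0.0, 0.0, 1.0]] [[-0.02498203939677364, -0.9995796512934148, 0.014711166769274265], [-0.9964971551378672, 0.023724804652376544, -0.08019073167358179], [0.07980800404543312, -0.016662963852266056, -0.9966709728520955]] [0.07273246379264219, 0.5068334664464293, 1.32841417117152]
mould_empty [(0.91, [323, 169, 379, 222])]
mould_filled1 [(0.81, [235, 180, 290, 235]), (0.81, [281, 241, 340, 295]), (0.79, [114, 252, 171, 311]), (0.71, [196, 257, 250, 310])]
call_top [(0.72, [440, 329, 455, 344]), (0.66, [433, 256, 446, 270])]
stop_top [(0.65, [461, 249, 476, 262]), (0.62, [467, 326, 487, 344])]
mallet [(0.66, [430, 136, 466, 220])]
scene [[512.9727366855053, 0.0, 318.99822532879784], [0.0, 512.9727366855053, 246.4504569361113], [0.0, 0.0, 1.0]] [[-0.8577669222793827, 0.5138177595679297, -0.015073718716635796], [0.4423824871203951, 0.722943742632562, -0.5307071509576609], [-0.2617893086673492, -0.46189138868463114, -0.8474212075033608]] [0.37984350178319515, -0.2497643427410695, 1.5649058786338785]
mould_empty [(0.56, [218, 221, 272, 276])]
mould_filled1 [(0.84, [299, 220, 351, 273]), (0.84, [408, 351, 472, 415]), (0.69, [359, 284, 420, 351]), (0.64, [265, 287, 323, 350])]
call_top [(0.4, [261, 155, 273, 165]), (0.18, [296, 220, 352, 276])]
stop_top [(0.52, [303, 112, 316, 124])]
mallet [(0.91, [150, 167, 231, 206])]
0.6
```

View pics/top0.png

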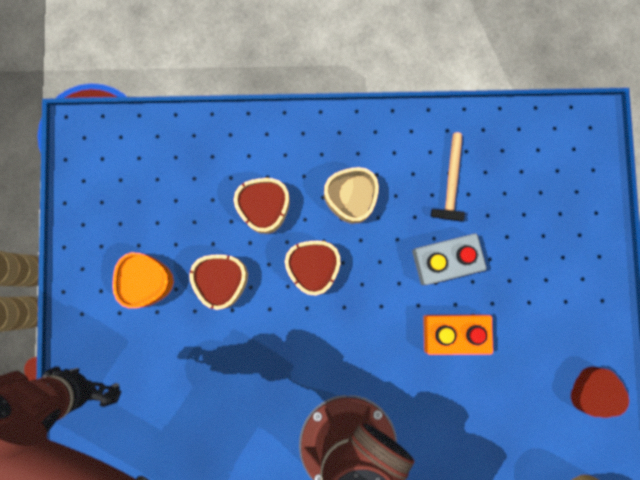

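View pics/scene0.png

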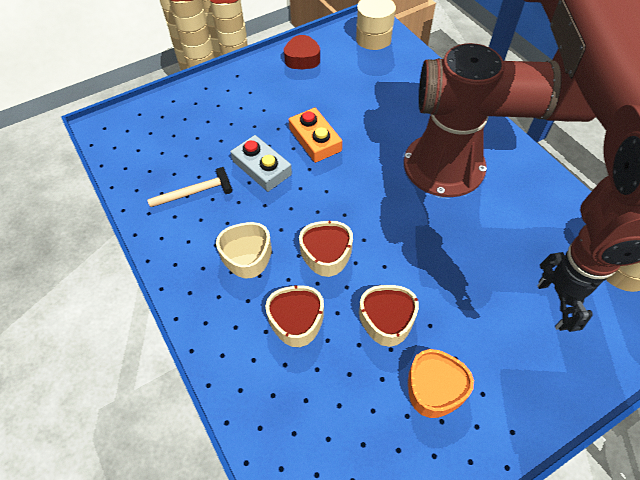

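The top picture shows two candidate boxes. The grey one has its yellow button at (438,262) and red at (467,255). The orange one, with yellow at (446,335), is the look-alike. Four of the moulds are cream or red: (262,205), (219,281), (313,267) and (352,195). The one at (352,195) shows a bare cream floor, so it is the empty one, seen at (244,249) in the scene picture. The orange mould at (142,280) is a look-alike. I'll confirm this in one crop and triangulate.

```bash
cat > h.py <<'E'
import numpy as np, cv2
def P(p): return p["K"]@np.c_[p["R"],p["t"]]
def tri(pa,a,pb,b):
    X=cv2.triangulatePoints(P(pa),P(pb),np.array(a,float).reshape(2,1),np.array(b,float).reshape(2,1))[:,0]; return X[:3]/X[3]
def plane(p,px,z):
    d=p["R"].T@np.linalg.inv(p["K"])@[px[0],px[1],1]; c=-p["R"].T@p["t"]; return c+d*(z-c[2])/d[2]
def blob(p,box,lo,hi):
    x0,y0,x1,y1=box; m=cv2.inRange(cv2.cvtColor(p["color"][y0:y1,x0:x1],cv2.COLOR_RGB2HSV),lo,hi)
    n,l,s,c=cv2.connectedComponentsWithStats(m); i=1+s[1:,4].argmax(); return c[i]+[x0,y0],s[i,4]
E
python3 - <<'E'
from station import imaging, spotter
from h import *
t=imaging.grab_frame("top"); s=imaging.grab_frame("scene")
for n,bt,bs,lo,hi in [("call",(420,244,455,280),(255,145,285,175),(22,120,120),(38,255,255)),("stop",(452,238,485,270),(240,135,266,158),(0,150,80),(8,255,255))]:
    a,na=blob(t,bt,lo,hi); b,nb=blob(s,bs,lo,hi)
    print(n,a,na,b,nb,tri(t,a,s,b),[plane(t,a,z) for z in (.06,.065)],plane(s,b,.065))
def reg(p,q,xy):
    d=min(spotter.silhouettes(p,q),key=lambda d:np.hypot((d["box"][0]+d["box"][2])/2-xy[0],(d["box"][1]+d["box"][3])/2-xy[1]))
    m=cv2.moments(d["region"].astype(np.uint8),True); return (m["m10"]/m["m00"],m["m01"]/m["m00"])
for n,q,a,b in [("empty","mould_empty",(352,195),(244,249)),("f1","mould_filled1",(262,205),(295,315)),("f2","mould_filled2",(313,267),(326,247)),("f3","mould_filled2",(219,281),(389,315))]:
    a,b=reg(t,q,a),reg(s,q,b); print(n,a,b,tri(t,a,s,b),plane(t,a,.04),plane(s,b,.035))
for n,px in [("mallet head",(449,215)),("handle end",(457,133))]: print(n,plane(t,px,.03))
c=np.hstack([cv2.resize(t["color"][155:290,310:500],None,fx=2,fy=2,interpolation=2),cv2.resize(s["color"][130:265,200:390],None,fx=2,fy=2,interpolation=2)])
cv2.imwrite("pics/crop.png",c[:,:,::-1])
E
```

```text
call [437.80930233 261.84186047] 215 [267.69736842 160.75      ] 76 [ 0.46982702 -0.24523756  0.06033678] [array([ 0.46954722, -0.24512333,  0.06      ]), array([ 0.46928375, -0.24386549,  0.065     ])] [ 0.4716307  -0.24156032  0.065     ]
stop [467.35643564 254.50990099] 202 [250.69421488 145.67768595] 121 [ 0.48660937 -0.32191676  0.06364033] [array([ 0.48675393, -0.3229871 ,  0.06      ]), array([ 0.48642447, -0.3214306 ,  0.065     ])] [ 0.48712266 -0.32075805  0.065     ]
empty (351.41925601750546, 193.38293216630197) (244.49914383561645, 248.3330479452055) [ 0.65937647 -0.02847112  0.03081997] [ 0.65805676 -0.02799943  0.04      ] [ 0.65963514 -0.02549048  0.035     ]
f1 (262.2063559322034, 203.37118644067797) (294.9016157989228, 314.09874326750446) [0.63809165 0.20990277 0.03037302] [0.63654736 0.20887322 0.04      ] [0.63875716 0.21199387 0.035     ]
f2 (312.6071103008204, 265.0715587967183) (325.3733388704319, 246.50913621262458) [0.47037667 0.07970407 0.02978334] [0.47007335 0.07956808 0.04      ] [0.47183324 0.08266957 0.035     ]
f3 (218.7048698572628, 279.5415617128464) (387.36540502299255, 313.011673151751) [0.43919353 0.32686294 0.02914331] [0.43822918 0.32535064 0.04      ] [0.44189286 0.32834038 0.035     ]
mallet head [ 0.5957333  -0.28818639  0.03      ]
handle end [ 0.81928583 -0.32017594  0.03      ]
```

View pics/crop.png

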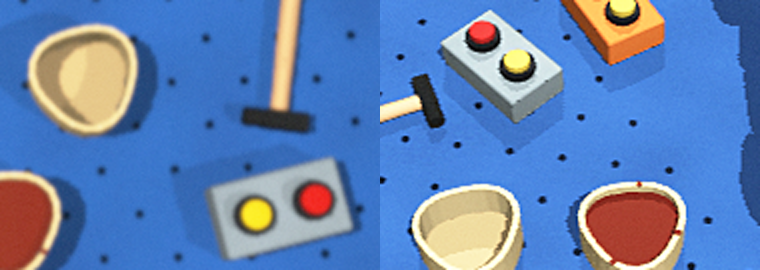

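The crop confirms it. The cream, bare-floored mould is the empty one, at about (0.658, -0.028). The yellow button on the grey box is the call button, at about (0.470, -0.244, 0.062), with red 80 mm away. Next I'll press it.

```bash
python3 - <<'E'
from station import env, close, ik, observe
import numpy as np
B=[0.470,-0.244]
c=[(y,ik(B+[0.12],[np.pi,0,y])) for y in (1.78,-1.36)]
y,j=min((k for k in c if k[1] is not None),key=lambda k:abs(k[1][5]-observe()["joints"][5])); print(y,np.round(j,2))
close()
env.reach(B+[0.20],[np.pi,0,y]); env.move_linear(B+[0.085],max_speed=0.1)
print(observe()["eef_pos"],observe()["wrist_force"],observe()["t"])
print(env.move_linear(B+[0.045],max_speed=0.02,f_stop=12))
o=observe();print(o["eef_pos"],o["wrist_force"],o["t"])
E
```

```text
1.78 [-0.73 -0.1  -0.31  1.36  0.    0.64]
[ 0.47039449 -0.24435214  0.08576763] [ 0.35369149 -0.21201176  1.16003907] 6.1083
True
[ 0.47003767 -0.24402824  0.06603189] [-0.91628859  1.1748914   7.19233158] 7.2
```

```bash
python3 - <<'E'
from station import env, observe
B=[0.470,-0.244]
for z in (.064,.062,.060,.058,.056,.054):
    s=env.move_linear(B+[z],max_speed=0.02,f_stop=15); o=observe()
    print(z,s,o["eef_pos"][2],o["wrist_force"],o["t"])
    if s or o["wrist_force"][2]>20: break
E
```

```text
0.064 False 0.06581816123872654 [-7.33622465  5.710399   19.40813432] 7.45
0.062 False 0.06553798504505197 [-12.4318141    9.42011806  33.9087684 ] 7.7
```

```bash
python3 - <<'E'
from station import env, observe, imaging
import cv2
B=[0.470,-0.244]
p=imaging.grab_frame("scene")["color"]; q=imaging.grab_frame("top")["color"]
cv2.imwrite("pics/press.png",cv2.hconcat([cv2.resize(p[90:210,200:330],None,fx=3,fy=3),cv2.resize(q[210:330,390:520],None,fx=3,fy=3)])[:,:,::-1])
for i in range(8):
    z=.064+.0015*i
    env.move_linear(B+[z],max_speed=0.02); o=observe()
    print(z,o["eef_pos"][2],o["wrist_force"][2],o["opening"],o["t"])
E
```

```text
0.064 0.06583751169670869 17.744523877723385 -5.3154091465371626e-05 8.05
0.0655 0.06600386868655109 7.031789759181651 0.00014905134967968582 8.3
0.067 0.0672372333799346 4.221965935415313 6.90599648776688e-06 8.55
0.0685 0.06863591036347888 3.941200961757488 1.3338697789985529e-05 8.8
0.07 0.07003234545600667 2.320006747696831 -0.00020588356151184304 9.05
0.07150000000000001 0.07139895845452406 2.253845542374391 -0.0003083627690645283 9.3
0.07300000000000001 0.07283888471873624 0.30708116644107464 0.0002488248345497159 9.55
0.0745 0.07436264198735026 0.5276398055500249 -0.0001255893214176076 9.8
```

View pics/press.png

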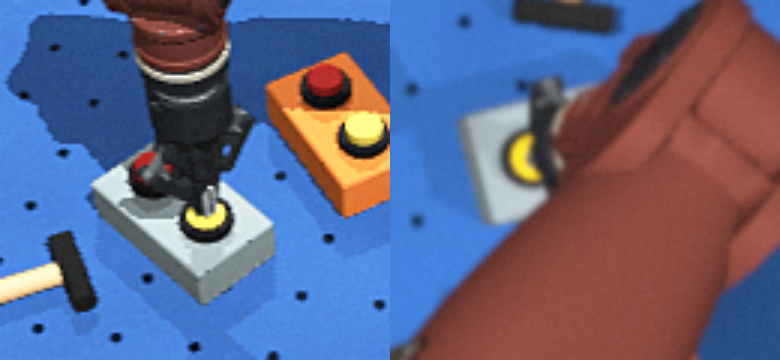

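The force curve shows the press worked: stiff at z = 0.066, then spring force down to zero at 0.073. That is the full 7 mm travel, and the button has come back up. The picture shows the fingers on the yellow button of the grey box. Now I'll point at the mould.

```bash
python3 - <<'E'
from station import env, observe, imaging
import cv2, numpy as np
M=[0.658,-0.028]
env.move_linear([0.470,-0.244,0.2])
env.reach(M+[0.22],[np.pi,0,1.78])
env.move_linear(M+[0.10],max_speed=0.1)
p=imaging.grab_frame("scene")["color"]
cv2.imwrite("pics/point.png",p[:,:,::-1])
env.sleep(2.4)
o=observe(); print(o["eef_pos"],o["wrist_force"],o["t"])
E
```

```text
[ 0.65800042 -0.02800523  0.09999709] [0.97186499 0.53202248 0.9476239 ] 15.6917
```

View pics/point.png

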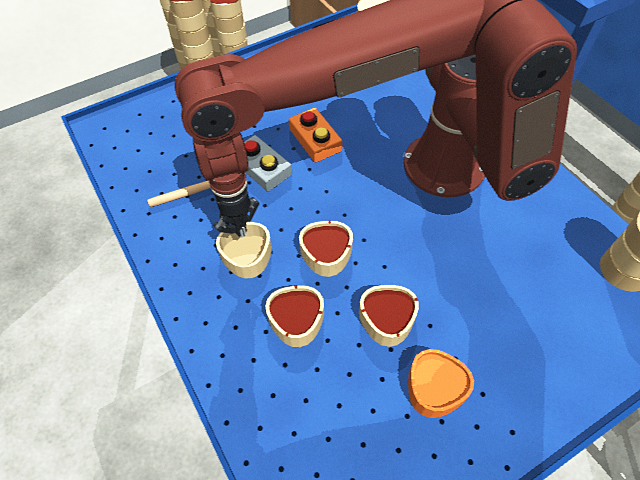

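The fingertips, near (240,232), hover over the empty mould and touch nothing. Both buttons are up. I'll withdraw and hand in.

```bash
python3 - <<'E'
from station import env, observe
import numpy as np
env.move_linear([0.658,-0.028,0.23])
env.reach([0.45,-0.15,0.33],[np.pi,0,1.78]); env.sleep(0.5)
o=observe(); print(o["eef_pos"],o["t"]); print(env.finish_job())
E
```

```text
[ 0.45012148 -0.14989943  0.32988773] 18.225
the job is handed in; nothing more can be done
None
```

I pressed the yellow call button through its full 7 mm and let it come up. I then held the fingertips about 4 cm above the middle of the empty mould for 2.4 s, moved the hand more than 30 cm away and handed the job in at about 18 s. No verdict was returned.

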